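# Complete the reagent row and close the retaining bar

### The job

Add the medium and the small round amber bottle from the bench to the row that the large amber bottle starts on the low grey shelf: upright, in a straight line along the middle of the board, close side by side (less than a finger's width, about 15 mm, between neighbours), the medium one next to the large one and the small one last, towards the catch fork. Then swing the raised retaining bar fully down into its fork. Leave the large bottle and everything else on the bench where it stands.

Things in the scene. Friction and masses are not known exactly. Their poses are not given: they have to be found in the camera images.
- large: round amber glass bottle with black screw cap, 175 mm high, body 60 mm across, paper label; cap 34 mm across and 24 mm high, below it a 28 mm neck 18 mm high, then the shoulder (full width 64 mm below the top). Origin: centre of its underside, z up; about 0.38 kg. Already stands loose on the shelf's middle line, near the hinge end (y +70 to +100 mm in the shelf's frame).
- medium: round amber glass bottle with black screw cap, 150 mm high, body 60 mm across, paper label; cap 34 mm across and 24 mm high, below it a 28 mm neck 18 mm high, then the shoulder (full width 64 mm below the top). Origin: centre of its underside, z up; about 0.30 kg. Starts standing on the bench.
- small: round amber glass bottle with black screw cap, 120 mm high, body 60 mm across, paper label; cap 34 mm across and 24 mm high, below it a 28 mm neck 18 mm high, then the shoulder (full width 64 mm below the top). Origin: centre of its underside, z up; about 0.22 kg. Starts standing on the bench.
- shelf: low fixed grey shelf: board 100 mm deep (its x) and 340 mm long (its y), top face 30 mm above the bench, aluminium back panel along x +44 to +50 mm up to 80 mm. Origin: on the bench under the board's centre, z up, -x is the front (towards the robot); the row runs along its y axis at x = 0. Hinge cheeks 86 mm high at x -55, y +150 mm, catch fork (two prongs, 90 mm high) at x -55, y -118 mm.
- bar_hinge (a point): the bar's pivot, fixed at x -55, y +150, z 70 mm in the shelf's frame; the pivot axis is the shelf's x axis.
- bar_grip (a point): point to hold on the bar's black round handle rod (14 mm thick), 245 mm from the pivot. The rod stands out from the bar 67 mm towards the shelf's -x; this point lies 50 mm out along it.
- bar (a joint): angle of the retaining bar (steel strap 275 mm long, 24 mm wide, 5 mm thick) about bar_hinge, in the plane of the shelf's front edge: 0 = level along the shelf's -y, lying in the fork in front of the bottles; grows as it swings up, pi/2 = upright. Starts near upright (1.4 to 1.75). A stiff hinge (about 0.3 N m of friction): it stays where it is left; stop at 0.
- square_bottle: bystander: white square plastic bottle, 56 x 56 mm, 137 mm high. Origin at its underside
- flask: bystander: clear conical flask with a stopper, base 76 mm across, 121 mm high. Origin at its underside
- beaker: bystander: open clear plastic cup, 68 mm across, 80 mm high. Origin at its underside
- dish: bystander: flat closed glass dish, 90 mm across, 14 mm high. Origin at its underside
- spatula: bystander: flat steel laboratory spatula lying on the bench, 200 mm long along its x, 18 mm wide, 5 mm thick. Origin at its underside
Mind the look-alikes: they are no part of the job. Leave any green or red look-alike of the medium alone.

How it is judged:
By the outcome, as a careful person would: the job done as asked, in the order asked, and still so for the second after the job is handed in, with the robot touching nothing.
It also fails if it takes over 72 s, if anything falls off the work surface, if the arm or the gripper's body presses on something with over 40 N, if the wrist force passes 120 N, or if a joint passes its speed limit or range.

### The arm

A 6-joint arm with a two-finger parallel gripper is mounted at the origin on the work surface. World frame = base frame: x ahead of the robot, y to its left, z up, the work surface at z = 0. Lengths are in m, angles in rad, forces in N, time in s.
With the tool pointing down it reaches from about 0.35 to 0.85 m from the base axis. Payload 8.1 kg.
Tool frame: the origin (TCP) lies on the centre line of the jaws, within the pads' length; the fingertips stand robot.tips_ahead ahead of it and the grasp point (between the pads) lies 6 mm ahead of it (robot.tips_ahead is the distance from the TCP to the fingertips, in m); z points along the fingers, y is the line along which they close (so a half turn about z gives the same grasp; the last joint's range is limited). The gripper opens to 93 mm and grips with 3 to 60 N. Pads are 15 mm wide; open, the fingers measure 128 mm over their backs; the gripper's body (75 mm by 188 mm) begins 65 mm behind the grasp point.
Start: joints at [1.225, 0.13, 1.488, -0, 1.523, -0.085], TCP at [0.155, 0.58, 0.244] pointing down, gripper open.
Joint ranges: [-2.96, 2.96], [-0.89, 2.26], [0.02, 2.5], [-1.34, 4.48], [0, 2.73], [-2.66, 2.66]. Speed limits (rad/s): [2.39, 2.39, 2.79, 3.14, 3.14, 3.14].

### API

Orientations are given as a rotation vector (axis times angle).
In Python, from plant import robot gives the robot as it stands.
- The arm moves only by the tool apply_moves, never from a script. Its arguments are lists of equal length, an entry for each row: "delta_pos": the shift along the tool's x, y, z in cm, a list of three; "twist": the turn about the tool's z in rad. A call has 1 to 8 rows; each row shifts and turns the commanded pose from where the row before left it, along the tool's axes as they then stand; what a row does not reach is not made up. A row lasts 1/8 s, in which the tool goes at most 62.5 mm and 10.7 degrees, less where a joint would pass 70% of its speed; a pose out of reach is approached as far as the arm can. A call with a gripper value outside its range is refused whole. "gripper" is the finger opening in cm, from 0 to 9.3, set as the call begins (left out, the last holds). The fingers move at their own pace and stop on an object; "squeeze" is the grip in N (left out, the last holds). Time passes only in rows, so rows that do not move let the fingers close. It gives the time, the measured TCP pose, the force, the opening and the grip force at its end, in the units of the state.
- robot.read_state(): the state, without advancing time (a new reading comes with each control period).
- robot.read_camera(name): name is "side" or "top" or "wrist"; returns a dict with "frame" (420x560x3 uint8, red, green, blue), "vertical_fov" (degrees; the focal length in pixels is half the picture's height over the tangent of half this angle, whatever the lens; pixels are square), "cx", "cy" (the principal point, pixels), "R" (3x3) and "t" (3): a world point X has camera coordinates R X + t. Camera axes: x right, y down, z forward; pixel columns grow to the right and rows downward; lengths in m; the calibration is good to about 2 mm. A picture is of the moment at which its call begins. There is no depth.
- robot.close_job(): hands the job in; it is judged then, once.
The state is a dict: "t": time; "q": joint angles; "dq": joint speeds; "joint_torque": joint torques, N m; "tool_pos": TCP position; "orientation": TCP orientation; "force": force on the tool from outside, world axes, zero at the start; "wrist_torque": the same for the moment, N m; "opening": finger opening in m; "gripper_force": force on a finger pad.
Only numpy, scipy, OpenCV 4.12 (cv2) and the standard library are available. Lean on these libraries where they do the work, as an engineer would, in place of code of your own. Each camera call takes 0.05 s, during which the arm holds its last target. There are 200 camera calls.

## Working session

There is one attempt and no reset: what is moved stays moved. The work goes in short steps, Python scripts to look and compute and a tool call to move; the robot and the scene stay as the last step left them, time stands still between calls to the robot, and variables do not carry over. Pictures are saved under pics/ and viewed, at most 10 in all, crops included, and the job is handed in when it is done.

Besides the shell and the picture viewer there is one more tool, called after "Emit:" as name(argument=value, ...) on one line, values as JSON. apply_moves: Moves the arm, as the interface text tells. Its arguments: {"type":"object","properties":{"delta_pos":{"type":"array"},"twist":{"type":"array"},"gripper":{"type":"number"},"squeeze":{"type":"number"}},"required":["delta_pos","twist"]}

```bash
ls; mkdir -p pics; cat > h.py <<'E'
import numpy as np,cv2
from plant import robot
from scipy.spatial.transform import Rotation as Rn
def cam(n,fn=None):
    c=robot.read_camera(n)
    if fn: cv2.imwrite('pics/'+fn,c['frame'][:,:,::-1])
    c['f']=210/np.tan(np.radians(c['vertical_fov'])/2); c['R']=np.array(c['R']);c['t']=np.array(c['t'])
    return c
def proj(c,X):
    p=c['R']@np.array(X,float)+c['t']; return np.array([c['cx']+c['f']*p[0]/p[2],c['cy']+c['f']*p[1]/p[2]])
def ray(c,u,v):
    d=c['R'].T@np.array([(u-c['cx'])/c['f'],(v-c['cy'])/c['f'],1]); return -c['R'].T@c['t'],d/np.linalg.norm(d)
def atz(c,u,v,z):
    o,d=ray(c,u,v); return o+d*(z-o[2])/d[2]
def tri(*obs):
    A=np.zeros((3,3));b=np.zeros(3)
    for c,u,v in obs:
        o,d=ray(c,u,v);M=np.eye(3)-np.outer(d,d);A+=M;b+=M@o
    return np.linalg.solve(A,b)
E
python3 - <<'E'
from h import *
import pickle
s=robot.read_state();print(s['t'],s['tool_pos'],s['orientation'],robot.tips_ahead)
C={n:cam(n) for n in('side','top','wrist')}
pickle.dump(C,open('c0.pkl','wb'))
for n,c in C.items(): print(n,c['f'],c['cx'],c['cy'],-c['R'].T@c['t'],c['R'].round(2).tolist())
for n in C: cv2.imwrite(f'pics/{n}0.png',cv2.resize(C[n]['frame'][:,:,::-1],(800,600)))
E
```

```text
pics
0.0 [0.15450856 0.57923159 0.24260898] [-4.08428553e-01 -3.11454929e+00  2.79145218e-03] 0.025
side 470.3544286616209 284.61700519516427 210.659944052183 [ 0.08815869 -0.67437665  0.9868457 ] [[0.85, -0.52, -0.0], [-0.38, -0.63, -0.68], [0.35, 0.58, -0.73]]
top 476.4146519074444 274.70161702874395 208.76668481690436 [0.22336509 0.04501387 1.46104932] [[0.05, -1.0, 0.0], [-0.97, -0.05, -0.22], [0.22, 0.01, -0.98]]
wrist 343.32358760281943 276.78518081753344 206.40866753669562 [0.08091529 0.5980916  0.38397603] [[0.26, 0.97, -0.0], [0.93, -0.25, 0.27], [0.26, -0.07, -0.96]]
```

View pics/side0.png

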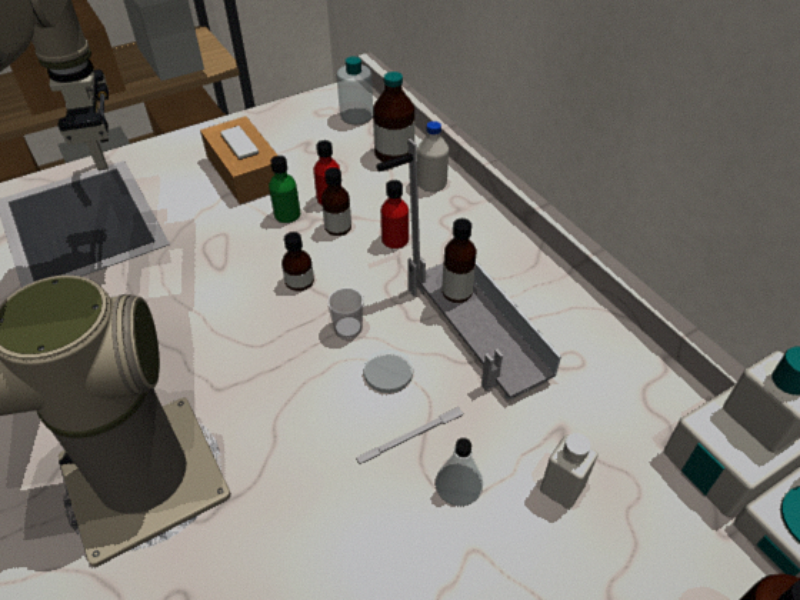

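View pics/top0.png

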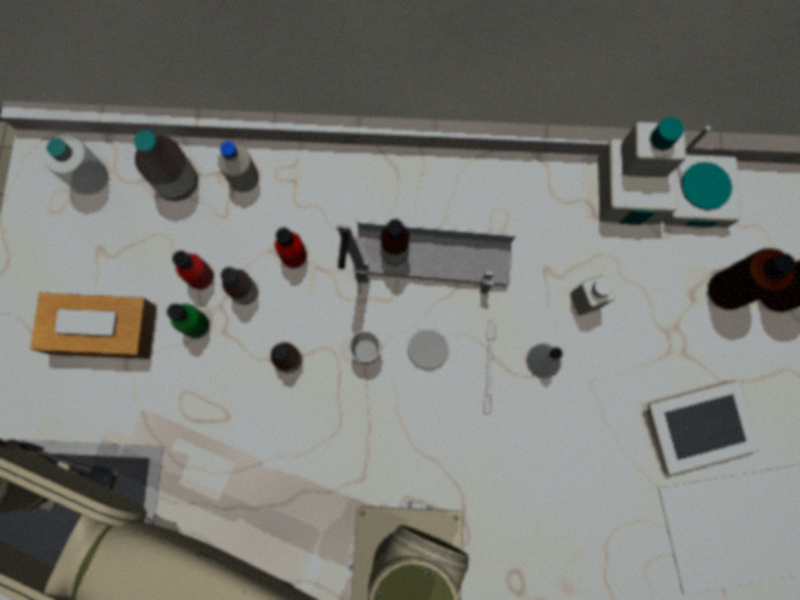

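Side (800x600) shows the medium amber bottle at (335,205) between green and red look-alikes, the small at (297,262) and the large on the shelf at (459,260). The bar is upright at x≈415, with its handle at (395,162). In the top view the caps are at (232,276) medium, (284,354) small and (394,229) large.

```bash
python3 - <<'E'
from h import *
import pickle
C=pickle.load(open('c0.pkl','rb'))
def crop(n,x,y,w,h,k): return cv2.resize(C[n]['frame'][y:y+h,x:x+w,::-1],(w*k,h*k),interpolation=cv2.INTER_CUBIC)
out=np.zeros((600,800,3),np.uint8)
a=crop('top',232,145,134,72,3); out[:216,:402]=a     # top shelf
a=crop('top',145,180,75,90,4); out[:360,410:710]=a       # top bottles
a=crop('side',280,145,120,135,2); 
a=crop('side',190,110,70,95,4); out[220:600,0:280]=a[:380]
cv2.imwrite('pics/comp1.png',out)
out=crop('side',255,90,150,200,3);cv2.imwrite('pics/comp2.png',out)
print(out.shape)
E
```

```text
(600, 450, 3)
```

View pics/comp1.png

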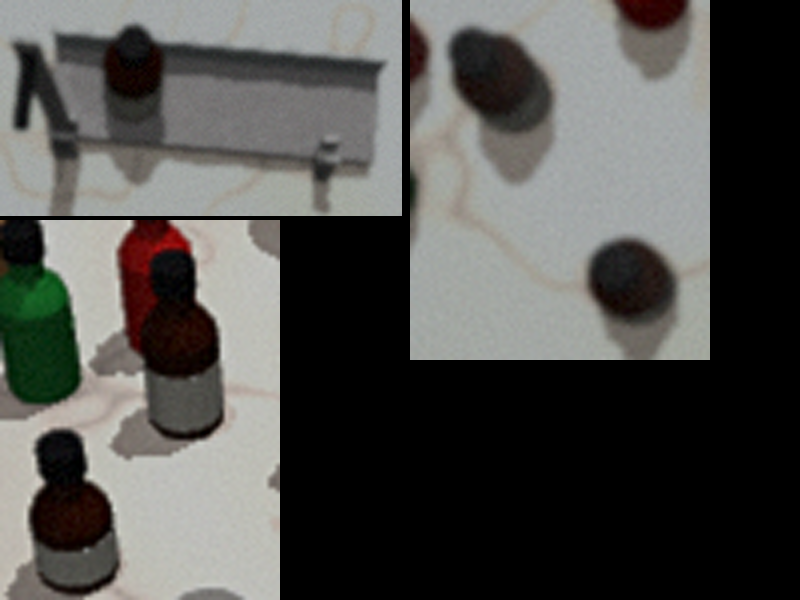

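View pics/comp2.png

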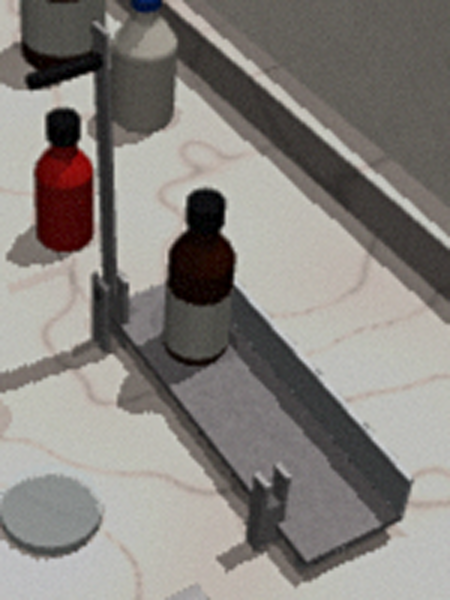

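```bash
python3 - <<'E'
from h import *
import pickle
from scipy.optimize import least_squares
C=pickle.load(open('c0.pkl','rb'));S,T=C['side'],C['top']
caps={'medium':((233.25,119.5),(160,191.75)),'small':((205.25,165),(198,248)),'large':((323.7,156.3),(277,157.7))}
for n,(a,b) in caps.items(): print(n,tri((S,*a),(T,*b)).round(4))
obs=[(T,(-.05,-.17,.03),(355.3,199.3)),(T,(.05,-.17,.08),(360,166.3)),(T,(.05,.17,.08),(250.3,156)),(S,(.05,-.17,.08),(391.7,250)),(S,(-.05,-.17,.03),(357,276.5)),(S,(.05,-.17,.03),(389,262.7))]
def X(p,m):
    c,s=np.cos(p[2]),np.sin(p[2]); return [p[0]+c*m[0]-s*m[1],p[1]+s*m[0]+c*m[1],m[2]]
f=lambda p:np.concatenate([proj(c,X(p,m))-u for c,m,u in obs])
r=least_squares(f,[.6,0,0]);print(r.x,r.fun.round(1))
def g(q):
    tip=(-.055-.067-.0,.15-.245*np.cos(q[0]),.07+.245*np.sin(q[0]))
    end=(-.055,.15-.275*np.cos(q[0]),.07+.275*np.sin(q[0]))
    return np.concatenate([proj(T,X(r.x,tip))-(238.7,187.7),proj(S,X(r.x,tip))-(265,116.7),proj(S,X(r.x,end))-(289,99)])
k=least_squares(g,[1.57]);print(k.x,k.fun.round(1))
L=tri((S,323.7,156.3),(T,277,157.7));c,s=np.cos(r.x[2]),np.sin(r.x[2]);d=L[:2]-r.x[:2];print('large in shelf',c*d[0]+s*d[1],-s*d[0]+c*d[1])
E
```

```text
medium [0.5505 0.383  0.1497]
small [0.4002 0.2651 0.1286]
large [0.6477 0.0557 0.2041]
[ 0.63738809 -0.02869602 -0.03880396] [ 1.7  1.1  1.4 -1.6 -0.4 -0.5  0.  -1.  -1.3  0.8 -0.6 -1.4]
[1.63895108] [ 1.2  2.6 -2.4  1.6 -2.2  0.3]
large in shelf 0.007026692031662056 0.08474447408416762
```

```bash
cat >> h.py <<'E'
def plan(target,yaw=None,n=8,cap=.18):
    "rows to reach world TCP target with tool-y yaw (tool down)"
    s=robot.read_state();R=Rn.from_rotvec(s['orientation']).as_matrix();p=np.array(s['tool_pos'])
    y0=np.arctan2(R[1,1],R[0,1]); tw=0 if yaw is None else -((yaw-y0+np.pi)%(2*np.pi)-np.pi)
    d=(np.array(target)-p)/n; rows=[]
    for i in range(n):
        Ri=R@Rn.from_rotvec([0,0,tw*i/n]).as_matrix(); rows.append((Ri.T@d*100).round(2).tolist())
    print('now',p.round(4),'yaw',round(y0,3),'t',s['t'],'q',np.round(s['q'],2));print(rows,round(tw/n,3))
E
python3 - <<'E'
from h import *
plan([.54,.365,.25],-.039,8)
E
```

```text
now [0.1546 0.5793 0.2428] yaw 1.31 t 0.15 q [ 1.22  0.13  1.49 -0.    1.52 -0.09]
[[-5.35, -1.35, -0.09], [-5.5, -0.43, -0.09], [-5.49, 0.5, -0.09], [-5.33, 1.41, -0.09], [-5.02, 2.29, -0.09], [-4.56, 3.1, -0.09], [-3.98, 3.82, -0.09], [-3.28, 4.43, -0.09]] 0.169
```

Emit:
apply_moves(delta_pos=[[-5.35,-1.35,-0.09],[-5.5,-0.43,-0.09],[-5.49,0.5,-0.09],[-5.33,1.41,-0.09],[-5.02,2.29,-0.09],[-4.56,3.1,-0.09],[-3.98,3.82,-0.09],[-3.28,4.43,-0.09]], twist=[0.169,0.169,0.169,0.169,0.169,0.169,0.169,0.169], gripper=6.5)

```text
t: 1.15
tool_pos: [0.5413, 0.3636, 0.2505]
orientation: [-2.273, -2.168, 0.001]
force: [0.0, 1.0, -0.2]
opening: 0.0648
gripper_force: 0.0
```

```bash
python3 - <<'E'
from h import *
c=cam('wrist','w1.png');s=robot.read_state();print(s['tool_pos'],s['orientation'],s['t'],s['opening'])
import pickle;pickle.dump(c,open('w1.pkl','wb'))
print(proj(c,[.5505,.383,.15]),proj(c,[.4,.265,.12]))
E
```

```text
[0.54651312 0.35906332 0.25010873] [ 2.28531532e+00  2.15066701e+00 -1.37315593e-04] 1.2 0.06487537036285958
[289.54962379 188.22486024] [126.71249909 315.98959073]
```

View pics/w1.png

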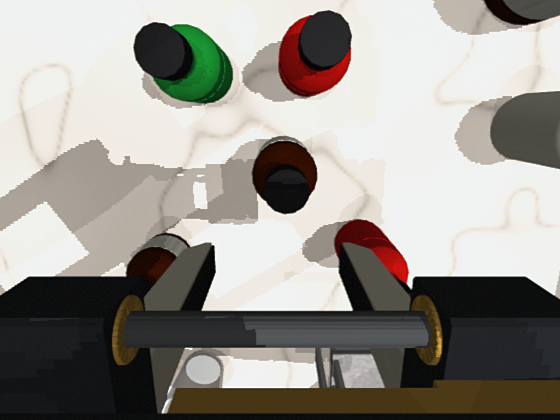

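The wrist view shows the medium's cap at about (288,188), with green at (163,50), red at (325,40) and another red at (370,250). My projected estimate was (289.5,188). Next I'll refine it from the cap's silhouette.

```bash
cat >> h.py <<'E'
def capfit(c,X0,thr=45,win=40):
    "xy of a cap (top at X0[2]) by matching its dark silhouette's centroid"
    from scipy.optimize import least_squares
    im=c['frame'].astype(int); u0=proj(c,X0); H,W=im.shape[:2]
    m=((im.max(2)<thr)&(im.max(2)-im.min(2)<14)).astype(np.uint8)
    yy,xx=np.mgrid[:H,:W]; m[(abs(xx-u0[0])>win)|(abs(yy-u0[1])>win)]=0
    m=cv2.morphologyEx(m,cv2.MORPH_OPEN,np.ones((3,3),np.uint8)); m=cv2.morphologyEx(m,cv2.MORPH_CLOSE,np.ones((5,5),np.uint8))
    n,l,st,ce=cv2.connectedComponentsWithStats(m)
    k=min(range(1,n),key=lambda i:np.hypot(*(ce[i]-u0)) if st[i,4]>60 else 1e9)
    a=np.linspace(0,2*np.pi,48)
    def sil(x,y):
        P=[proj(c,[x+.017*np.cos(t),y+.017*np.sin(t),X0[2]-h]) for h in(0,.024) for t in a]
        h=cv2.convexHull(np.array(P,np.float32)); M=cv2.moments(h); return np.array([M['m10'],M['m01']])/M['m00'],M['m00']
    r=least_squares(lambda p:sil(*p)[0]-ce[k],X0[:2],diff_step=1e-4)
    print('capfit',r.x.round(4),'area seen/model',st[k,4],round(sil(*r.x)[1]),'box',st[k,:4]); return r.x
E
python3 - <<'E'
from h import *
import pickle
c=pickle.load(open('w1.pkl','rb'));C=pickle.load(open('c0.pkl','rb'))
capfit(c,[.5505,.383,.15])
for n in('side','top'):
  for X in([.5505,.383,.15],[.4,.265,.12],[.6477,.0557,.205]):
    try: print(n);capfit(C[n],X,50,14)
    except Exception as e: print(e)
E
```

```text
capfit [0.5478 0.3809] area seen/model 1740 1881 box [264 164  45  49]
side
capfit [0.5471 0.3784] area seen/model 120 139 box [228 118  11  13]
side
capfit [0.4021 0.2697] area seen/model 140 160 box [200 163  11  14]
side
capfit [0.6416 0.052 ] area seen/model 174 188 box [317 154  13  16]
top
capfit [0.5406 0.3734] area seen/model 178 141 box [156 189  19  17]
top
capfit [0.4    0.2686] area seen/model 158 131 box [191 241  19  15]
top
capfit [0.6427 0.0604] area seen/model 143 144 box [265 155  18  13]
```

```bash
python3 - <<'E'
from h import *
plan([.5478,.381,.25],-.039,1)
E
```

```text
now [0.5465 0.3591 0.2501] yaw -0.061 t 1.2 q [ 0.5   0.27  1.31 -0.    1.55  0.57]
[[2.2, -0.0, 0.01]] -0.022
```

Emit:
apply_moves(delta_pos=[[0.8,0.4,0],[0.8,0.4,0],[0,0,0],[0,0,0]], twist=[0,0,0,0])

```text
t: 1.7
tool_pos: [0.5478, 0.3813, 0.2508]
orientation: [-2.265, -2.176, 0.0]
force: [0.1, -0.0, -0.6]
opening: 0.0647
gripper_force: 0.0
```

```bash
python3 - <<'E'
from h import *
plan([.5478,.381,.25],-.039,1)
c=cam('wrist');capfit(c,[.548,.381,.15]);plan([.5478,.381,.25],-.039,1)
E
```

```text
now [0.5478 0.3813 0.2508] yaw -0.04 t 1.7 q [ 0.53  0.31  1.27 -0.    1.56  0.57]
[[-0.03, -0.0, 0.08]] -0.001
capfit [0.5479 0.381 ] area seen/model 1727 1861 box [256 187  45  49]
now [0.548  0.3811 0.2509] yaw -0.04 t 1.75 q [ 0.53  0.31  1.27 -0.    1.56  0.57]
[[-0.01, -0.01, 0.09]] -0.001
```

Emit:
apply_moves(delta_pos=[[0,0,2],[0,0,3],[0,0,3],[0,0,2],[0,0,0.7],[0,0,0],[0,0,0]], twist=[0,0,0,0,0,0,0])

```text
t: 2.62
tool_pos: [0.5495, 0.3809, 0.1454]
orientation: [2.267, 2.174, 0.004]
force: [0.3, 0.3, -0.3]
opening: 0.0654
gripper_force: 0.0
```

Emit:
apply_moves(delta_pos=[[0,0,0],[0,0,0],[0,0,0],[0,0,0],[0,0,0]], twist=[0,0,0,0,0], gripper=2.5, squeeze=25)

```text
t: 3.25
tool_pos: [0.5487, 0.3805, 0.1439]
orientation: [2.268, 2.174, 0.0]
force: [0.6, -0.1, 1.6]
opening: 0.0338
gripper_force: 25.0
```

Emit:
apply_moves(delta_pos=[[0,0,-0.5],[0,0,-1.5],[0,0,-3],[0,0,-3],[0,0,-2],[0,0,-0.5],[0,0,0],[0,0,0]], twist=[0,0,0,0,0,0,0,0])

```text
t: 4.25
tool_pos: [0.548, 0.38, 0.2469]
orientation: [-2.267, -2.174, 0.004]
force: [-0.8, 1.2, -3.5]
opening: 0.0332
gripper_force: 25.0
```

```bash
python3 - <<'E'
from h import *
plan([.645,.0,.27],-.039,8)
E
```

```text
now [0.548  0.38   0.2469] yaw -0.042 t 4.25 q [0.53 0.31 1.27 0.   1.56 0.57]
[[-4.7, 1.41, -0.28], [-4.7, 1.41, -0.28], [-4.7, 1.41, -0.28], [-4.7, 1.4, -0.28], [-4.7, 1.4, -0.28], [-4.7, 1.4, -0.28], [-4.7, 1.4, -0.28], [-4.7, 1.4, -0.28]] -0.0
```

```bash
python3 - <<'E'
from h import *
plan([.37,.15,.29],-.039,6)
R=Rn.from_rotvec(robot.read_state()['orientation']).as_matrix().T
print((R@[.01,-.21,0]*100/5).round(2),(R@[.26,0,-.01]*100/6).round(2))
E
```

```text
now [0.548  0.38   0.2469] yaw -0.042 t 4.25 q [0.53 0.31 1.27 0.   1.56 0.57]
[[-3.96, -2.8, -0.71], [-3.95, -2.81, -0.71], [-3.95, -2.81, -0.71], [-3.95, -2.81, -0.71], [-3.95, -2.81, -0.71], [-3.95, -2.81, -0.71]] -0.0
[-4.19  0.38  0.01] [0.18 4.33 0.16]
```

Emit:
apply_moves(delta_pos=[[-1,-1,-2],[-3.5,-2.5,-1.5],[-4,-3.5,-0.7],[-4,-3.5,0],[-4,-3,0],[-4,-2.3,0],[-3,-1,0],[0,0,0]], twist=[0,0,0,0,0,0,0,0])

```text
t: 5.25
tool_pos: [0.3702, 0.1513, 0.2902]
orientation: [2.27, 2.172, -0.001]
force: [-0.1, 0.4, -2.8]
opening: 0.0333
gripper_force: 25.0
```

Emit:
apply_moves(delta_pos=[[-2.5,0.2,0],[-4.5,0.4,0],[-4.5,0.4,0],[-4.5,0.4,0],[-3.5,0.4,0],[-1.5,0.1,0],[0,0,0],[0,0,0]], twist=[0,0,0,0,0,0,0,0])

```text
t: 6.25
tool_pos: [0.3812, -0.0572, 0.2904]
orientation: [-2.266, -2.174, 0.0]
force: [0.6, 0.1, -2.9]
opening: 0.0334
gripper_force: 25.0
```

```bash
python3 - <<'E'
from h import *
plan([.64,-.06,.27],-.039,6)
E
```

```text
now [ 0.3812 -0.0572  0.2904] yaw -0.042 t 6.25 q [-0.28 -0.49  1.95  0.    1.68 -0.24]
[[0.13, 4.31, 0.34], [0.13, 4.31, 0.34], [0.13, 4.31, 0.34], [0.13, 4.31, 0.34], [0.12, 4.31, 0.34], [0.12, 4.31, 0.34]] -0.0
```

Emit:
apply_moves(delta_pos=[[0.1,3,0.2],[0.1,5,0.4],[0.1,5,0.4],[0.1,5,0.4],[0.1,5,0.3],[0.1,2.9,0.3],[0,0,0],[0,0,0]], twist=[0,0,0,0,0,0,0,0])

```text
t: 7.25
tool_pos: [0.6397, -0.0617, 0.2704]
orientation: [-2.266, -2.175, 0.001]
force: [-0.3, -0.3, -2.3]
opening: 0.0337
gripper_force: 25.0
```

```bash
python3 - <<'E'
from h import *
import pickle
c=cam('wrist','w2.png');pickle.dump(c,open('w2.pkl','wb'))
plan([.64,-.0,.27],-.039,1)
p=proj(c,[.645,.056,.205]);print(p);capfit(c,[.645,.056,.205])
E
```

```text
now [ 0.6396 -0.0619  0.2709] yaw -0.041 t 7.3 q [-0.18  0.24  1.32  0.    1.59 -0.14]
[[6.19, -0.21, 0.09]] -0.002
[279.70005456  26.83113886]
capfit [0.6428 0.0547] area seen/model 2791 3565 box [249   0  59  67]
```

View pics/w2.png

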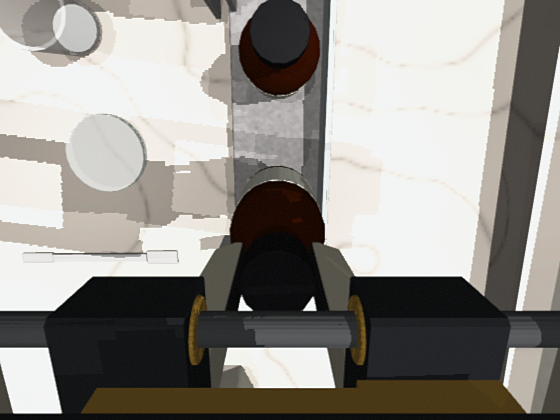

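The large's cap is at cols 249–308, rows 0–67, and its base edge is near row 97. The board's front edge is near col 231 and the back panel near col 325. The held medium looks upright.

```bash
python3 - <<'E'
from h import *
import pickle
c=pickle.load(open('w2.pkl','rb'));im=c['frame'].astype(int).mean(2)
for v in(115,135,155): print(v,im[v,222:240].round().astype(int), im[v,296:336].round().astype(int))
print('col279',im[60:105,279].round().astype(int))
for u,v in((279,96),(278.5,97)): print(atz(c,u,v,.03))
print('cap near edge',atz(c,278.5,67,.181),atz(c,278.5,67,.205))
for v in(115,155): print('front',atz(c,230,v,.03))
def X(m,p=(.6374,-.0287,-.0388)):
    a,b=np.cos(p[2]),np.sin(p[2]); return [p[0]+a*m[0]-b*m[1],p[1]+b*m[0]+a*m[1],m[2]]
for y in(.06,.0): print([proj(c,X(m)).round(1).tolist() for m in((-.05,y,.03),(.044,y,.08),(.05,y,.08),(.044,y,.03))])
E
```

```text
115 [240 240 240 242 244 203 162 177 185 184 144 165 189 193 191 189 188 190] [177 181 183 184 182 183 185 134 105 103 104 101 102 102 100 101 103 108
 110 112 114 114 110  97  76  68  69  68  61  79 221 247 244 243 243 238
 241 244 244 244]
135 [234 234 234 236 239 188 145 146 146 149 125 123 153 165 168 169 171 172] [182 176 175 179 177 185 185 136 106 101 102 102 102 104 108 110 120 125
 125 125 124 128 117  83  70  70  69  61  72 212 248 246 243 244 241 242
 245 244 244 244]
155 [244 245 246 246 247 249 217 180 180 179 184 137 157 193 202 200 195 189] [150 150 149 154 152 153 151 104  76  77  79  82  83  94  96  95  92  92
  88  92  95  91  73  66  65  66  60  68 176 241 241 238 238 237 204 224
 234 233 233 232]
col279 [ 42  43  35  12   7   4   7   7   8   9  13  12  14  17  18  17  21  19
  18  22  19  20  17  17  19  17  16  17  16  16  16  17  13   7  38 118
 110  64  77 151 151 174 174 175 175]
[0.64449376 0.02651814 0.03      ]
[0.6439255  0.02553042 0.03      ]
cap near edge [0.64376344 0.03830214 0.181     ] [0.6435551  0.03562378 0.205     ]
front [0.59113781 0.0091955  0.03      ]
front [ 0.5878392  -0.03355244  0.03      ]
[[227.0, 91.5], [322.0, 88.6], [328.5, 88.6], [316.0, 91.4]]
[[229.2, 148.8], [319.8, 154.4], [326.1, 154.4], [314.4, 148.7]]
```

Emit:
apply_moves(delta_pos=[[1.5,0,0],[2,0,0],[1.35,-0.2,0],[0.3,0,0],[0,0,0],[0,0,0]], twist=[0,0,0,0,0,0])

```text
t: 8.05
tool_pos: [0.6403, -0.0117, 0.2708]
orientation: [2.268, 2.174, -0.0]
force: [0.2, -0.9, -2.7]
opening: 0.0332
gripper_force: 25.0
```

```bash
python3 - <<'E'
from h import *
plan([.6395,-.0108,.175],-.039,1)
E
```

```text
now [ 0.6403 -0.0117  0.2708] yaw -0.042 t 8.05 q [-0.1   0.23  1.33 -0.    1.58 -0.06]
[[0.09, -0.08, 9.58]] -0.003
```

Emit:
apply_moves(delta_pos=[[0.1,0,1.5],[0,0,2.5],[0,0,2.5],[0,0,1.6],[0,0,0.8],[0,0,0.3],[0,0,0],[0,0,0]], twist=[0,0,0,0,0,0,0,0])

```text
t: 9.05
tool_pos: [0.6409, -0.0103, 0.1799]
orientation: [2.267, 2.174, 0.002]
force: [-1.0, -0.6, -2.8]
opening: 0.0337
gripper_force: 25.0
```

Emit:
apply_moves(delta_pos=[[0,0,0.2],[0,0,0.2],[0,0,0],[0,0,0]], twist=[0,0,0,0])

```text
t: 9.55
tool_pos: [0.6403, -0.0103, 0.1748]
orientation: [-2.268, -2.174, 0.0]
force: [0.2, -0.9, -2.5]
opening: 0.0334
gripper_force: 25.0
```

Emit:
apply_moves(delta_pos=[[0,0,0.1],[0,0,0],[0,0,0]], twist=[0,0,0])

```text
t: 9.93
tool_pos: [0.6406, -0.0102, 0.1743]
orientation: [2.267, 2.174, 0.001]
force: [-0.6, 0.8, 0.4]
opening: 0.0335
gripper_force: 25.0
```

Force went from −2.5 to +0.4 N, so the bottle is on the board. I'll release it and rise.

Emit:
apply_moves(delta_pos=[[0,0,0],[0,0,0],[0,0,0],[0,0,0]], twist=[0,0,0,0], gripper=6.5)

```text
t: 10.42
tool_pos: [0.6403, -0.0103, 0.1738]
orientation: [-2.268, -2.174, 0.0]
force: [-0.0, -0.9, -0.5]
opening: 0.0643
gripper_force: 0.0
```

Emit:
apply_moves(delta_pos=[[0,0,-1],[0,0,-2.5],[0,0,-3],[0,0,-3],[-2,0,-2],[-4,0,0],[0,0,0],[0,0,0]], twist=[0,0,0,0,0,0,0,0])

```text
t: 11.42
tool_pos: [0.6376, -0.0709, 0.2885]
orientation: [-2.268, -2.172, 0.0]
force: [-0.5, -0.4, -0.2]
opening: 0.065
gripper_force: 0.0
```

```bash
python3 - <<'E'
from h import *
import pickle
c=cam('wrist','w3.png');pickle.dump(c,open('w3.pkl','wb'))
capfit(c,[.643,.055,.205],win=60);capfit(c,[.640,-.0105,.18],win=60)
plan([.38,-.06,.29],-.039,6)
E
```

```text
capfit [0.6446 0.0521] area seen/model 2663 3097 box [253   0  57  57]
capfit [ 0.64   -0.0101] area seen/model 1760 1833 box [255 105  47  48]
now [ 0.6376 -0.0703  0.2885] yaw -0.042 t 11.475 q [-0.19  0.23  1.3   0.    1.62 -0.15]
[[-0.01, -4.3, -0.02], [-0.01, -4.3, -0.02], [-0.01, -4.3, -0.02], [-0.0, -4.3, -0.02], [-0.0, -4.3, -0.02], [0.0, -4.3, -0.02]] -0.001
```

View pics/w3.png

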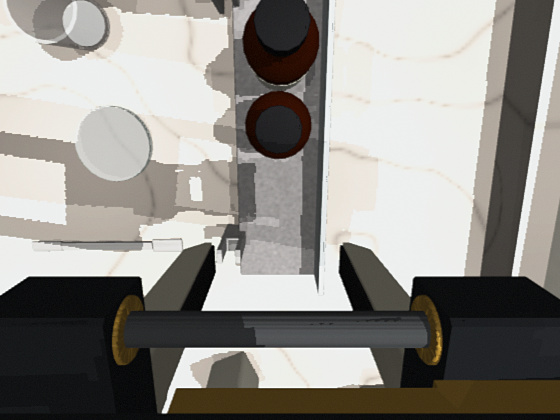

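The medium stands upright next to the large: large cap at (281,27), medium cap at (279,129), about 5 px between their bodies. The fork is at (230,245) and the board's end near row 273. Next I'll check where the front edge really is.

```bash
python3 - <<'E'
from h import *
import pickle
c=pickle.load(open('w3.pkl','rb'));im=c['frame'].astype(int).mean(2).round().astype(int)
for v in range(262,284,3): print(v,im[v,232:250],im[v,296:330])
print(170,im[170,226:250],im[170,296:336])
def X(m,p=(.6374,-.0287,-.0388)):
    a,b=np.cos(p[2]),np.sin(p[2]); return [p[0]+a*m[0]-b*m[1],p[1]+b*m[0]+a*m[1],m[2]]
for m in((-.05,-.17,.03),(-.05,-.17,0),(.05,-.17,.03),(.05,-.17,.08),(.044,-.17,.08),(-.05,-.04,.03),(.05,-.04,.08),(.044,-.04,.08),(.044,-.04,.03)): print(m,proj(c,X(m)).round(1))
E
```

```text
262 [238 238 239 212 211 220 225 229 166 165 181 179 176 175 173 175 178 180] [171 176 177 178 177 134 112 110 115 113 112 112 111 115 108 111 114 116
  82  65  65  59  64 154 226 232 229 231 210 231 239 238 238 238]
265 [238 238 240 240 208 184 184 184 148 161 177 176 175 179 183 182 179 179] [176 177 179 179 182 141 113 109 108 107 113 114 114 112 109 111 112 112
  80  67  65  59  68 172 227 232 229 231 230 237 239 239 238 238]
268 [237 237 239 238 238 239 240 243 182 159 175 180 181 181 181 177 177 177] [180 185 187 141 114 114 114 115 115 115 114 114 113 111 112 113 112 103
  77  64  64  57  72 208 243 240 240 238 215 231 239 239 238 238]
271 [237 237 237 238 238 238 239 242 189 164 171 173 173 175 175 174 176 179] [181 185 185 141 112 112 112 114 113 112 111 108 109 111 113 112 112 104
  76  64  65  56  73 220 244 240 239 238 217 231 238 238 238 238]
274 [238 238 237 238 238 238 239 240 240 208 185 185 183 186 187 185 186 186] [189 193 191 167 159 160 160 157 159 158 159 158 159 160 159 161 164 147
  92  62  63  56  75 224 244 240 239 237 238 239 238 239 238 238]
277 [238 238 23
[... 511 characters left out ...]
39 239 238 239 238 238 238 238 239 237 238 239 238 239 241
 245 207 108  52 113 236 243 240 238 230 235 239 238 238 239 238]
170 [170 169 170 144 134 135 135 135 136 137 136  96  81  89  91  89  85  83
  81  83  86  86  89  89] [151 152 154 159 164 162 113  88  90  93  92  93  92  91  92  92  90  90
  90  91  91  72  62  62  62  53  75 214 238 233 232 234 223 225 227 226
 226 227 227 227]
(-0.05, -0.17, 0.03) [237.5 273.9]
(-0.05, -0.17, 0) [239.9 263.8]
(0.05, -0.17, 0.03) [315.6 273.6]
(0.05, -0.17, 0.08) [320.3 293.8]
(0.044, -0.17, 0.08) [315.1 293.8]
(-0.05, -0.04, 0.03) [233.6 173.5]
(0.05, -0.04, 0.08) [324.2 181.8]
(0.044, -0.04, 0.08) [318.4 181.8]
(0.044, -0.04, 0.03) [313.4 173.2]
```

The strip left of col 238 is only a shadow on the bench. The true corners put the shelf about 3.8 mm further in +x, with the origin near (.641,-.030). The large is then on the middle line, and the medium is within 2 mm of it. Next is the small one.

Emit:
apply_moves(delta_pos=[[0,-3,0],[0,-5.5,0],[0,-5.5,0],[0,-5.5,0],[1,-4.5,0],[4,-1.5,0],[5.5,0,0],[5.5,0,0]], twist=[0,0,0,0,0,0,0,0])

```text
t: 12.48
tool_pos: [0.3893, 0.1022, 0.2892]
orientation: [2.267, 2.174, 0.002]
force: [0.1, -0.3, 0.9]
opening: 0.0649
gripper_force: 0.0
```

Emit:
apply_moves(delta_pos=[[5.5,0,0],[5.5,0.3,1],[4,0.3,1.5],[1.5,0.2,1.5],[0,0,0],[0,0,0]], twist=[0,0,0,0,0,0])

```text
t: 13.22
tool_pos: [0.4048, 0.2639, 0.2492]
orientation: [2.268, 2.173, -0.0]
force: [0.7, -0.1, -0.2]
opening: 0.065
gripper_force: 0.0
```

```bash
python3 - <<'E'
from h import *
c=cam('wrist','w4.png');x,y=capfit(c,[.401,.269,.12])
plan([x,y,.20],-.039,1)
E
```

```text
capfit [0.4025 0.2725] area seen/model 1416 1512 box [254 170  42  44]
now [0.4051 0.2639 0.2496] yaw -0.043 t 13.275 q [ 0.47 -0.19  1.79 -0.    1.54  0.51]
[[0.85, -0.3, 4.96]] -0.004
```

Emit:
apply_moves(delta_pos=[[0.8,-0.3,2],[0,0,3],[0,0,0],[0,0,0]], twist=[0,0,0,0])

```text
t: 13.78
tool_pos: [0.4028, 0.2726, 0.2005]
orientation: [2.268, 2.173, 0.003]
force: [-0.2, -0.0, 0.5]
opening: 0.065
gripper_force: 0.0
```

```bash
python3 - <<'E'
from h import *
c=cam('wrist','w5.png');x,y=capfit(c,[.4025,.2725,.12],win=60)
plan([x,y,.114],-.039,1)
E
```

```text
capfit [0.4026 0.2726] area seen/model 2050 2198 box [254 193  48  53]
now [0.403  0.2729 0.2008] yaw -0.043 t 13.825 q [ 0.49 -0.16  1.85 -0.    1.44  0.53]
[[-0.04, -0.06, 8.68]] -0.004
```

Emit:
apply_moves(delta_pos=[[0,0,2],[0,0,3],[0,0,2.5],[0,0,1.15],[0,0,0],[0,0,0]], twist=[0,0,0,0,0,0])

```text
t: 14.58
tool_pos: [0.4029, 0.2734, 0.1139]
orientation: [2.267, 2.174, 0.003]
force: [-0.7, -0.9, 0.6]
opening: 0.0647
gripper_force: 0.0
```

Emit:
apply_moves(delta_pos=[[0,0,0],[0,0,0],[0,0,0],[0,0,0],[0,0,0]], twist=[0,0,0,0,0], gripper=2.5, squeeze=25)

```text
t: 15.2
tool_pos: [0.4021, 0.273, 0.1124]
orientation: [2.268, 2.174, 0.0]
force: [0.6, -0.7, -0.3]
opening: 0.0338
gripper_force: 25.0
```

Emit:
apply_moves(delta_pos=[[0,0,-0.5],[0,0,-2],[0,0,-4],[0,0,-4],[0,0,-3],[-2,0,-1.5],[-4,0,0],[-5,0,0]], twist=[0,0,0,0,0,0,0,0])

```text
t: 16.2
tool_pos: [0.397, 0.1624, 0.2625]
orientation: [-2.266, -2.176, 0.0]
force: [0.4, -0.7, -2.0]
opening: 0.0335
gripper_force: 25.0
```

```bash
python3 - <<'E'
from h import *
plan([.38,-.115,.264],-.039,6)
E
```

```text
now [0.397  0.1624 0.2625] yaw -0.04 t 16.2 q [ 0.27 -0.36  1.9   0.    1.59  0.31]
[[-4.63, -0.1, -0.02], [-4.63, -0.1, -0.02], [-4.63, -0.1, -0.02], [-4.63, -0.1, -0.02], [-4.63, -0.1, -0.02], [-4.63, -0.1, -0.02]] -0.0
```

Emit:
apply_moves(delta_pos=[[-5,-0.4,0],[-5,-0.4,0],[-5,-0.2,0],[-5,0,0],[-5,0,0],[-2.5,2,0],[0,5,0],[0,5.5,0]], twist=[0,0,0,0,0,0,0,0])

```text
t: 17.2
tool_pos: [0.5018, -0.1173, 0.2625]
orientation: [2.269, 2.172, 0.0]
force: [0.3, -0.1, -0.8]
opening: 0.0335
gripper_force: 25.0
```

Emit:
apply_moves(delta_pos=[[0,5.5,0],[0,4,0],[0,2,0],[0,0,0],[0,0,0]], twist=[0,0,0,0,0])

```text
t: 17.82
tool_pos: [0.6149, -0.1213, 0.262]
orientation: [-2.267, -2.174, 0.001]
force: [-0.1, -0.2, -1.4]
opening: 0.0335
gripper_force: 25.0
```

```bash
python3 - <<'E'
from h import *
c=cam('wrist','w6.png');capfit(c,[.64,-.0101,.18],win=60)
plan([.6392,-.0763,.18],-.039,1)
E
```

```text
capfit [ 0.6345 -0.0077] area seen/model 1316 2985 box [285  14  50  64]
now [ 0.6148 -0.1213  0.2623] yaw -0.042 t 17.875 q [-0.28  0.2   1.38 -0.    1.56 -0.23]
[[4.6, 2.25, 8.23]] -0.003
```

Emit:
apply_moves(delta_pos=[[1,1,0],[2,1.25,0],[1.3,0,0],[0.3,0,0],[0,0,0],[0,0,0]], twist=[0,0,0,0,0,0])

```text
t: 18.62
tool_pos: [0.6399, -0.0767, 0.2624]
orientation: [2.268, 2.174, -0.0]
force: [0.1, 0.4, -2.8]
opening: 0.0338
gripper_force: 25.0
```

```bash
python3 - <<'E'
from h import *
c=cam('wrist','w6.png');capfit(c,[.64,-.0101,.18],60,win=50)
plan([.6392,-.0763,.147],-.039,1)
E
```

```text
capfit [ 0.64   -0.0101] area seen/model 2229 2325 box [248  95  53  54]
now [ 0.6399 -0.0768  0.2624] yaw -0.043 t 18.675 q [-0.2   0.24  1.33 -0.    1.57 -0.16]
[[0.05, -0.07, 11.54]] -0.004
```

View pics/w6.png

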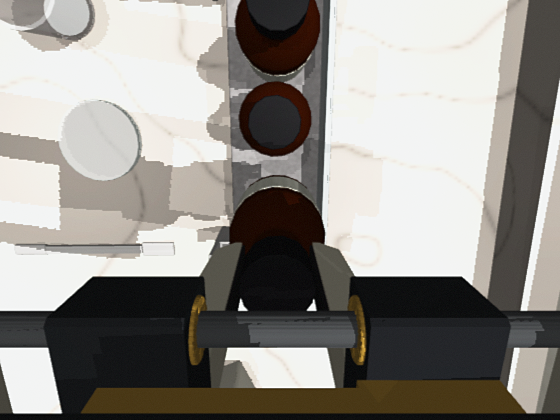

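The medium is still at (.640,-.0101), cap at (275,122). The small hangs upright in the jaws and lines up with the row, so I'll lower it.

Emit:
apply_moves(delta_pos=[[0,0,2],[0,0,3],[0,0,3],[0,0,2],[0,0,1],[0,0,0.4],[0,0,0],[0,0,0]], twist=[0,0,0,0,0,0,0,0])

```text
t: 19.68
tool_pos: [0.6408, -0.0765, 0.1496]
orientation: [2.266, 2.173, 0.002]
force: [0.3, -0.0, -2.6]
opening: 0.0336
gripper_force: 25.0
```

Emit:
apply_moves(delta_pos=[[0,0,0.3],[0,0,0],[0,0,0]], twist=[0,0,0])

```text
t: 20.05
tool_pos: [0.6401, -0.0763, 0.1454]
orientation: [2.268, 2.174, -0.0]
force: [-0.1, 0.6, -2.0]
opening: 0.0339
gripper_force: 25.0
```

Emit:
apply_moves(delta_pos=[[0,0,0.15],[0,0,0.05],[0,0,0],[0,0,0]], twist=[0,0,0,0])

```text
t: 20.55
tool_pos: [0.6401, -0.0763, 0.1434]
orientation: [2.268, 2.174, 0.0]
force: [0.6, -0.4, -3.1]
opening: 0.0336
gripper_force: 25.0
```

Emit:
apply_moves(delta_pos=[[0,0,0.1],[0,0,0],[0,0,0]], twist=[0,0,0])

```text
t: 20.92
tool_pos: [0.6402, -0.0764, 0.1426]
orientation: [2.267, 2.174, 0.0]
force: [-0.1, -0.3, -0.8]
opening: 0.0334
gripper_force: 25.0
```

Emit:
apply_moves(delta_pos=[[0,0,0.08],[0,0,0],[0,0,0]], twist=[0,0,0])

```text
t: 21.3
tool_pos: [0.6404, -0.0766, 0.1425]
orientation: [2.267, 2.174, 0.0]
force: [-2.0, -0.5, 5.6]
opening: 0.0335
gripper_force: 25.0
```

Emit:
apply_moves(delta_pos=[[0,0,0],[0,0,0],[0,0,0],[0,0,0]], twist=[0,0,0,0], gripper=6.5)

```text
t: 21.8
tool_pos: [0.64, -0.0763, 0.1413]
orientation: [-2.267, -2.174, 0.0]
force: [0.2, 0.5, -0.3]
opening: 0.0639
gripper_force: 0.0
```

Emit:
apply_moves(delta_pos=[[0,0,-1],[0,0,-2.5],[0,0,-4],[0,0,-4],[-3,0,-2],[-4,0,-1],[0,0,0],[0,0,0]], twist=[0,0,0,0,0,0,0,0])

```text
t: 22.8
tool_pos: [0.6371, -0.146, 0.2867]
orientation: [-2.268, -2.174, -0.001]
force: [-0.5, 0.6, -0.2]
opening: 0.065
gripper_force: 0.0
```

```bash
python3 - <<'E'
from h import *
import pickle
c=cam('wrist','w7.png');S=cam('side');T=cam('top');pickle.dump((c,S,T),open('w7.pkl','wb'))
capfit(c,[.643,.055,.205],60,win=50);capfit(c,[.64,-.0101,.18],60,win=50);capfit(c,[.64,-.0765,.15],60,win=50)
cv2.imwrite('pics/comp7.png',np.hstack([cv2.resize(c['frame'][:,:,::-1],(400,300)).repeat(1,0),cv2.resize(S['frame'][90:290,245:405,::-1],(400,500))[:300]]) if 0 else cv2.copyMakeBorder(cv2.resize(S['frame'][90:290,245:405,::-1],(400,500)),0,0,0,0,0))
plan([.53,-.14,.29],1.53,8)
# handle
p=(.641,-.0302,-.0388)
def X(m):
    a,b=np.cos(p[2]),np.sin(p[2]); return np.array([p[0]+a*m[0]-b*m[1],p[1]+b*m[0]+a*m[1],m[2]])
for q in(1.64,0): print(q,X((-.105,.15-.245*np.cos(q),.07+.245*np.sin(q))).round(4))
E
```

```text
Traceback (most recent call last):
  File "h.py", line 36, in capfit
    k=min(range(1,n),key=lambda i:np.hypot(*(ce[i]-u0)) if st[i,4]>60 else 1e9)
ValueError: min() iterable argument is empty
```

```bash
python3 - <<'E'
from h import *
import pickle
from scipy.optimize import least_squares
c,S,T=pickle.load(open('w7.pkl','rb'))
for X in([.64,-.0101,.18],[.64,-.0765,.15]): capfit(c,X,60,win=50)
p=(.641,-.0302,-.0388)
def X(m):
    a,b=np.cos(p[2]),np.sin(p[2]); return np.array([p[0]+a*m[0]-b*m[1],p[1]+b*m[0]+a*m[1],m[2]])
arm=lambda q,r,x=-.055:X((x,.15-r*np.cos(q),.07+r*np.sin(q)))
g=lambda q:np.concatenate([proj(T,arm(q[0],.245,-.122))-(238.7,187.7),proj(S,arm(q[0],.245,-.122))-(265,116.7),proj(S,arm(q[0],.275))-(289,99)])
k=least_squares(g,[1.6]);print(k.x,k.fun.round(1))
q=k.x[0]
for a in(q,0): print(a,arm(a,.245,-.105).round(4))
plan([.53,-.14,.36],1.532,8)
out=np.zeros((600,800,3),np.uint8)
out[:525,:400]=cv2.resize(S['frame'][90:300,245:405,::-1],(400,525),interpolation=cv2.INTER_CUBIC)
out[:300,400:]=cv2.resize(c['frame'][:,:,::-1],(400,300),interpolation=cv2.INTER_AREA)
out[300:,400:]=cv2.resize(T['frame'][130:220,230:350,::-1],(400,300),interpolation=cv2.INTER_CUBIC)
cv2.imwrite('pics/comp7.png',out)
E
```

```text
capfit [ 0.6399 -0.0142] area seen/model 1970 2621 box [249   0  51  46]
capfit [ 0.6391 -0.0782] area seen/model 1462 1519 box [256  97  43  43]
[1.64963145] [ 0.9  1.2 -1.2  1.  -1.2 -0.3]
1.649631448356229 [0.5426 0.143  0.3142]
0 [ 0.5324 -0.1211  0.07  ]
now [ 0.637  -0.1451  0.2861] yaw -0.041 t 22.95 q [-0.3   0.26  1.26  0.    1.62 -0.26]
[[0.01, -1.34, -0.92], [0.27, -1.31, -0.92], [0.52, -1.23, -0.92], [0.75, -1.11, -0.92], [0.96, -0.94, -0.92], [1.12, -0.73, -0.92], [1.24, -0.5, -0.92], [1.32, -0.25, -0.92]] -0.197
```

View pics/comp7.png

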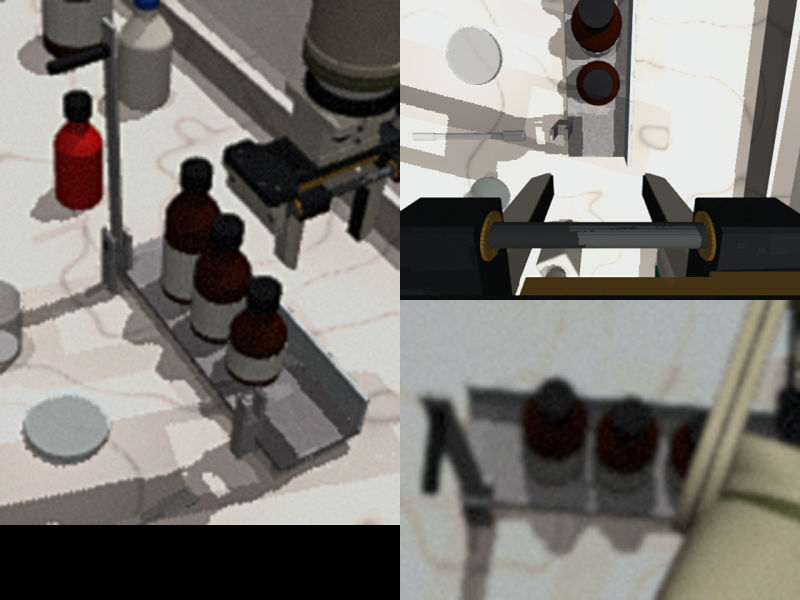

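The three bottles stand upright in a line, with medium–small centres 68 mm apart (gap about 8 mm). The bar is upright with its handle at the upper left. Next is the bar: raise, turn the wrist and grip the handle from above.

```bash
python3 - <<'E'
from h import *
plan([.5426,-.02,.415],1.36,8)
E
```

```text
now [ 0.637  -0.1451  0.2861] yaw -0.041 t 22.95 q [-0.3   0.26  1.26  0.    1.62 -0.26]
[[1.52, -1.24, -1.61], [1.71, -0.96, -1.61], [1.85, -0.65, -1.61], [1.94, -0.32, -1.61], [1.96, 0.03, -1.61], [1.93, 0.37, -1.61], [1.83, 0.7, -1.61], [1.68, 1.01, -1.61]] -0.175
```

Emit:
apply_moves(delta_pos=[[1.52,-1.24,-1.61],[1.71,-0.96,-1.61],[1.85,-0.65,-1.61],[1.94,-0.32,-1.61],[1.96,0.03,-1.61],[1.93,0.37,-1.61],[1.83,0.7,-1.61],[1.68,1.01,-1.61]], twist=[-0.175,-0.175,-0.175,-0.175,-0.175,-0.175,-0.175,-0.175])

```text
t: 23.95
tool_pos: [0.5423, -0.0193, 0.4156]
orientation: [-0.322, -3.125, -0.0]
force: [-0.3, -0.3, 0.3]
opening: 0.065
gripper_force: 0.0
```

```bash
python3 - <<'E'
from h import *
plan([.5426,.143,.415],1.532,4)
E
```

```text
now [ 0.5423 -0.0193  0.4156] yaw 1.365 t 23.95 q [-0.13 -0.03  1.34  0.    1.83 -1.5 ]
[[0.82, 3.97, 0.02], [0.66, 4.0, 0.02], [0.49, 4.03, 0.02], [0.32, 4.04, 0.02]] -0.042
```

Emit:
apply_moves(delta_pos=[[0.82,3.97,0.02],[0.66,4.0,0.02],[0.49,4.03,0.02],[0.32,4.04,0.02],[0,0,0],[0,0,0]], twist=[-0.042,-0.042,-0.042,-0.042,0,0])

```text
t: 24.7
tool_pos: [0.544, 0.1417, 0.4143]
orientation: [-0.069, -3.14, 0.001]
force: [-0.5, 0.5, -0.1]
opening: 0.0646
gripper_force: 0.0
```

```bash
python3 - <<'E'
from h import *
c=cam('wrist','w8.png')
plan([.5426,.143,.32],1.532,1)
print(proj(c,[.5426,.143,.3212]),proj(c,[.5256,.1437,.3212]),proj(c,[.59,.141,.3212]))
E
```

```text
now [0.5441 0.1412 0.4144] yaw 1.526 t 24.75 q [ 0.16  0.02  1.29 -0.    1.83 -1.36]
[[0.15, 0.18, 9.44]] -0.006
[279.77229391 218.22000326] [279.77773524 195.13931241] [279.69419201 278.23538114]
```

View pics/w8.png

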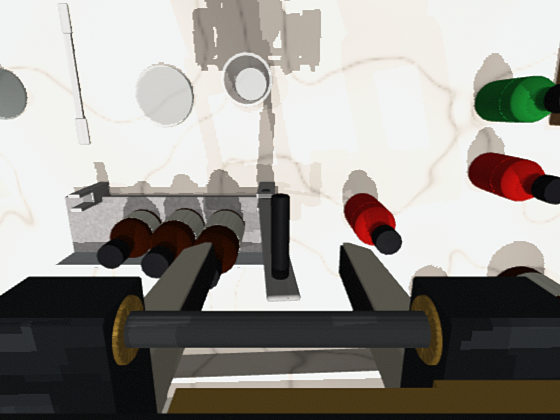

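The rod is at col 280 with its tip at row 195, exactly where predicted. Descending to grip it.

Emit:
apply_moves(delta_pos=[[0.1,0.1,2],[0,0,3],[0,0,2.8],[0,0,1.6],[0,0,0],[0,0,0]], twist=[0,0,0,0,0,0])

```text
t: 25.5
tool_pos: [0.5438, 0.1424, 0.322]
orientation: [0.071, 3.139, 0.001]
force: [-0.2, 0.3, 0.6]
opening: 0.0653
gripper_force: 0.0
```

Emit:
apply_moves(delta_pos=[[0,0,0],[0,0,0],[0,0,0],[0,0,0],[0,0,0],[0,0,0]], twist=[0,0,0,0,0,0], gripper=0.8, squeeze=12)

```text
t: 26.25
tool_pos: [0.5433, 0.1427, 0.3206]
orientation: [0.07, 3.141, 0.0]
force: [-0.5, 0.5, -0.3]
opening: 0.0132
gripper_force: 12.0
```

```bash
cat > bar.py <<'E'
from h import *
import sys
q0,q1,n=map(float,sys.argv[1:]);n=int(n)
s=robot.read_state();R=Rn.from_rotvec(s['orientation']).as_matrix();p=np.array(s['tool_pos'])
yd=np.array([np.sin(.0388),np.cos(.0388)])  # shelf +y in world
P=lambda q:np.array([*(-.245*np.cos(q)*yd),.245*np.sin(q)])
g=p+[0,0,-.006]; piv=np.array([.641,-.0302])+.15*yd+ -.105*np.array([np.cos(.0388),-np.sin(.0388)])
sy=(g[:2]-piv)@yd; print('angle now',np.arctan2(g[2]-.07,-sy),'radius',np.hypot(sy,g[2]-.07),p,s['t'],s['force'])
Q=q0+(q1-q0)*(1-np.cos(np.pi*np.arange(n+1)/n))/2 if n>8 else np.linspace(q0,q1,n+1)
rows=[(R.T@(P(Q[i+1])-P(Q[i]))*100).round(2).tolist() for i in range(n)]
for i in range(0,n,8): print(rows[i:i+8])
E
python3 bar.py 1.65 0 24
```

```text
angle now 1.6480679149436912 radius 0.2453031622436561 [0.54325956 0.14265758 0.32057119] 26.25 [-0.52776635  0.52100915 -0.30749181]
[[-0.0, -0.17, -0.01], [-0.0, -0.51, -0.03], [-0.01, -0.85, -0.03], [-0.01, -1.17, 0.01], [-0.01, -1.47, 0.09], [-0.01, -1.73, 0.22], [-0.01, -1.95, 0.4], [-0.01, -2.11, 0.62]]
[[-0.01, -2.2, 0.88], [-0.01, -2.22, 1.16], [-0.01, -2.16, 1.43], [-0.01, -2.03, 1.68], [-0.01, -1.84, 1.89], [-0.01, -1.6, 2.04], [-0.01, -1.33, 2.12], [-0.01, -1.05, 2.12]]
[[-0.0, -0.79, 2.05], [-0.0, -0.55, 1.91], [-0.0, -0.36, 1.71], [-0.0, -0.21, 1.45], [-0.0, -0.1, 1.16], [-0.0, -0.04, 0.85], [-0.0, -0.01, 0.52], [-0.0, -0.0, 0.17]]
```

Rod gripped at a radius of 245.3 mm. Swinging down along the arc.

Emit:
apply_moves(delta_pos=[[0,-0.17,-0.01],[0,-0.51,-0.03],[-0.01,-0.85,-0.03],[-0.01,-1.17,0.01],[-0.01,-1.47,0.09],[-0.01,-1.73,0.22],[-0.01,-1.95,0.4],[-0.01,-2.11,0.62]], twist=[0,0,0,0,0,0,0,0])

```text
t: 27.25
tool_pos: [0.5392, 0.0414, 0.3074]
orientation: [-0.071, -3.141, 0.0]
force: [-0.7, 1.0, -1.2]
opening: 0.0134
gripper_force: 12.0
```

Emit:
apply_moves(delta_pos=[[-0.01,-2.2,0.88],[-0.01,-2.22,1.16],[-0.01,-2.16,1.43],[-0.01,-2.03,1.68],[-0.01,-1.84,1.89],[-0.01,-1.6,2.04],[-0.01,-1.33,2.12],[-0.01,-1.05,2.12]], twist=[0,0,0,0,0,0,0,0])

```text
t: 28.25
tool_pos: [0.5331, -0.1019, 0.1729]
orientation: [-0.071, -3.14, -0.002]
force: [1.4, 7.6, -2.6]
opening: 0.0134
gripper_force: 12.0
```

Emit:
apply_moves(delta_pos=[[0,-0.79,2.05],[0,-0.55,1.91],[0,-0.36,1.71],[0,-0.21,1.45],[0,-0.1,1.16],[0,-0.04,0.6],[0,0,0.1],[0,0,0]], twist=[0,0,0,0,0,0,0,0])

```text
t: 29.25
tool_pos: [0.5323, -0.1197, 0.0839]
orientation: [-0.069, -3.14, -0.007]
force: [-0.7, 13.2, 2.3]
opening: 0.0134
gripper_force: 12.0
```

```bash
python3 bar.py 0.1 0 8
```

```text
angle now 0.032463423321542985 radius 0.2438026968021018 [ 0.53229265 -0.11972483  0.08391328] 29.25 [-0.6693353  13.21520805  2.25147301]
[[-0.0, -0.03, 0.3], [-0.0, -0.03, 0.31], [-0.0, -0.02, 0.31], [-0.0, -0.02, 0.31], [-0.0, -0.01, 0.31], [-0.0, -0.01, 0.31], [-0.0, -0.01, 0.31], [-0.0, -0.0, 0.31]]
```

Emit:
apply_moves(delta_pos=[[0,0.15,0.2],[0,0,0.2],[0,0,0.2],[0,0,0.15],[0,0,0],[0,0,0]], twist=[0,0,0,0,0,0])

```text
t: 30.0
tool_pos: [0.5341, -0.1197, 0.0789]
orientation: [0.07, 3.138, 0.002]
force: [-1.5, 9.9, 14.3]
opening: 0.0133
gripper_force: 12.0
```

Emit:
apply_moves(delta_pos=[[0,0,0.1],[0,0,0.1],[0,0,0],[0,0,0]], twist=[0,0,0,0])

```text
t: 30.5
tool_pos: [0.5345, -0.1197, 0.0772]
orientation: [0.07, 3.137, 0.002]
force: [-1.3, 10.1, 14.7]
opening: 0.0134
gripper_force: 12.0
```

```bash
python3 bar.py 0.1 0 8|head -1
```

```text
angle now 0.004950264484665907 radius 0.24361225926587973 [ 0.5344579  -0.11974387  0.07720594] 30.5 [-1.31202244 10.0745072  14.73853337]
```

Emit:
apply_moves(delta_pos=[[0,0,0],[0,0,0],[0,0,0],[0,0,0]], twist=[0,0,0,0], gripper=4)

```text
t: 31.0
tool_pos: [0.5326, -0.1204, 0.0749]
orientation: [-0.071, -3.14, 0.0]
force: [-0.7, 0.2, 0.7]
opening: 0.0397
gripper_force: 0.0
```

Emit:
apply_moves(delta_pos=[[0,0,-1],[0,0,-2],[0,0,-1.5],[0,0,0],[0,0,0]], twist=[0,0,0,0,0])

```text
t: 31.62
tool_pos: [0.5327, -0.1201, 0.12]
orientation: [-0.07, -3.141, -0.0]
force: [-0.6, 0.7, -1.0]
opening: 0.0402
gripper_force: 0.0
```

Emit:
apply_moves(delta_pos=[[0,0,0],[0,0,0],[0,0,0],[0,0,0]], twist=[0,0,0,0], gripper=0)

```text
t: 32.12
tool_pos: [0.5328, -0.1202, 0.1202]
orientation: [-0.07, -3.141, -0.0]
force: [-0.4, 1.0, -0.3]
opening: 0.0045
gripper_force: 0.0
```

Emit:
apply_moves(delta_pos=[[0,0,0.6],[0,0,0.6],[0,0,0.3],[0,0,0.2],[0,0,0],[0,0,0]], twist=[0,0,0,0,0,0])

```text
t: 32.88
tool_pos: [0.533, -0.1202, 0.1035]
orientation: [0.07, 3.141, -0.0]
force: [-0.4, 0.4, 0.8]
opening: 0.0008
gripper_force: 0.0
```

Emit:
apply_moves(delta_pos=[[0,0,0.1],[0,0,0.1],[0,0,0],[0,0,0]], twist=[0,0,0,0])

```text
t: 33.38
tool_pos: [0.5332, -0.1203, 0.1021]
orientation: [0.07, 3.14, -0.0]
force: [-2.3, -0.2, 6.1]
opening: 0.0003
gripper_force: 2.6
```

Emit:
apply_moves(delta_pos=[[0,0,0.1],[0,0,0],[0,0,0]], twist=[0,0,0])

```text
t: 33.75
tool_pos: [0.5333, -0.1203, 0.1019]
orientation: [0.07, 3.14, -0.0]
force: [-5.2, 1.6, 11.8]
opening: 0.0003
gripper_force: 5.8
```

Emit:
apply_moves(delta_pos=[[0,0,-1],[0,0,-3],[1.5,0,-4],[3,0,-4],[3,0,-3],[2,0,0],[0,0,0],[0,0,0]], twist=[0,0,0,0,0,0,0,0])

```text
t: 34.75
tool_pos: [0.4383, -0.1159, 0.2502]
orientation: [0.071, 3.141, 0.0]
force: [-0.3, 0.7, -0.0]
opening: 0.0003
gripper_force: 0.0
```

```bash
python3 - <<'E'
from h import *
S=cam('side');print(robot.read_state()['t'])
for X in([.6437,.0555,.205],[.64,-.0101,.18],[.6391,-.0782,.15]): capfit(S,X,50,14)
p=(.641,-.0302,-.0388)
def X(m):
    a,b=np.cos(p[2]),np.sin(p[2]); return np.array([p[0]+a*m[0]-b*m[1],p[1]+b*m[0]+a*m[1],m[2]])
# rod: dark-pixel fraction along its predicted axis, per bar angle
g=S['frame'].mean(2)
for q in(-.04,-.02,0,.02,.04,.08):
    print(q,np.mean([g[tuple(proj(S,X((x,.15-.245*np.cos(q),.07+.245*np.sin(q)))).round().astype(int)[::-1])] for x in np.linspace(-.07,-.118,12)]).round(1))
E
```

```text
34.8
capfit [0.6438 0.0532] area seen/model 153 187 box [318 154  12  14]
capfit [ 0.6383 -0.0099] area seen/model 176 194 box [329 176  13  15]
capfit [ 0.6377 -0.0775] area seen/model 189 201 box [343 201  14  15]
-0.04 56.2
-0.02 7.8
0 11.9
0.02 17.4
0.04 19.0
0.08 120.6
```

The bar is hard on its stop: 12 N of pressing gave only 0.2 mm. The bottles are in place and the arm is clear, so I'm handing in.

```bash
python3 -c "
from plant import robot
print(robot.close_job())"
```

```text
the job is handed in; nothing more can be done
None
```

The medium and small amber bottles stand upright beside the large one, in line with it to within about 2 mm, with gaps of about 6 and 8 mm. The retaining bar is down on its stop in the fork, and the job was handed in at about 35 s; the verdict was not shown.

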